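Let the bench lift down to the stand and slide the tin across

TASK

Press the thumb pad of the red pawl to lift it clear of the ratchet wheel and let the lift sink with the tin on it; when the platform is level with the wooden stand, or only a few millimetres above it, let the pawl drop back so that it locks the drum there. Then slide the tin off the platform onto the stand, so that it stands upright and wholly on the stand, without disturbing the lift's height or the other things on the table.

Things in the scene. Friction and masses are not known exactly. Their poses are not given: they have to be found in the camera images.
- lift: Fixed bench lift. Origin: underside of its grey base plate, under the drum's axis. x away from the robot, y left along the base, z up; turned up to 0.2 rad. mm in its frame: base x -60..60, y -100..400; blue housing x -40..40, y -78..42, top z 123; column y 42..58, top z 135; then platform and stand in a row to +y. Ratchet drum (12 teeth, radius 42) and red pawl at its front, x -55.
- drum (a joint): Turn of drum and ratchet wheel, rad, about 0 at the start, growing as the lift runs down; 0.524 rad = 1 tooth = 5 mm of platform. With the pawl clear the lift sinks by its own weight, damped, at a steady 8 mm/s or so, the tin riding down with it. Once the pawl is dropped it runs on up to one tooth (5 mm) and is locked.
- pawl (a joint): Angle of the red pawl, rad: 0 seated between the teeth, 0.12 and more clear of them, 0.4 its stop. A spring drops it back when let go.
- pawl_pad (a point): Centre of the top of the pawl's ribbed red thumb pad (32 mm along lift x, 28 mm along y), about 125 mm above the table, 60 mm right (-y) of the pivot. Pressing it down lifts the pawl's other end out of the wheel: 7 mm down just clears the teeth, 12 to 18 mm is well clear, 23 mm is the stop; takes 1 to 4 N. Free space below it and to its right.
- platform_top (a point): Centre of the top of the aluminium platform (110 mm along lift x, 150 mm along y; left end and long sides open). It moves straight down, from about 125 mm above the table at the start to 36 mm at most. A carriage plate rises 22 mm above it at its right (-y) end.
- stand_top (a point): Top face, at the middle, of the fixed wooden stand: 130 mm along lift x, 75 mm to either side along y; axes as the lift's. It stands left of the platform, 12 mm beyond its open end, at another height each time (55 to 85 mm above the table). Its edge towards the platform is bevelled, about 3 mm deep.
- tin: Squat printed tin, 75 mm diameter, 58 mm tall, about 0.26 kg, upright on the platform, about 60 mm clear of the carriage plate on its right. Origin: centre of its underside, z up.
- glass_1: Bystander, loose: blue plastic tumbler, 81 mm wide, 114 mm tall. Origin: centre of its underside.
- glass_2: Bystander, loose: green plastic tumbler, 80 mm wide, 112 mm tall. Origin: centre of its underside.
- glue_bottle: Bystander, loose: glue bottle with a red nozzle, 58 mm wide, 166 mm tall. Origin: centre of its underside.
- canister: Bystander, loose: steel canister with a knobbed lid, 62 mm wide, 115 mm tall. Origin: centre of its underside.
- sanding_block: Bystander, loose: cork sanding block, 60x106x33 mm, lying. Origin: centre of its underside.
- try_square: Bystander, loose: try square, 180x115x16 mm, lying. Origin: centre of its underside.
- tape: Bystander, loose: roll of masking tape, 104 mm wide, 25 mm tall, lying flat. Origin: centre of its underside.
- screwdriver: Bystander, loose: screwdriver with an orange handle, 26x188x28 mm, lying. Origin: centre of its underside.
Things that resemble listed ones, but are neither listed nor needed, are in the scene too. What is shaped like the tin but orange or turquoise is not meant.

How it is judged:
On the way, in this order (a step that is already met when the one before it is completed fails the run):
1. the pawl is lifted clear of the wheel and the lift sinks with the tin on it (value of joint pawl above 0.1 rad and velocity of joint drum above 0.2 rad/s and horizontal distance between tin and platform_top below 0.06 m), for 0.3 s.
2. the platform is locked level with the stand (2 mm below to 8 mm above), pawl dropped into the wheel and let go, the tin still on the platform (z of platform_top in the frame of stand_top between -0.002 and 0.008 m and value of joint pawl below 0.06 rad and velocity of joint drum below 0.05 rad/s and contact force between pawl and the fingers below 0.1 N and horizontal distance between tin and platform_top below 0.06 m), for 0.3 s.
At the end, for the whole second after the job is handed in: The tin stands upright (within 0.08 rad) and at rest on the stand, its centre within 30 mm across and 40 mm along of the stand's middle; the platform is still 2 mm below to 8 mm above the stand's top, the drum at rest and the pawl seated (below 0.06 rad) (z of platform_top in the frame of stand_top between -0.002 and 0.008 m and value of joint pawl below 0.06 rad and velocity of joint drum below 0.05 rad/s and x of tin in the frame of stand_top between -0.03 and 0.03 m and y of tin in the frame of stand_top between -0.04 and 0.04 m and z of tin in the frame of stand_top between -0.004 and 0.004 m and angle between tin's own z axis and vertical below 0.08 rad and linear speed of tin below 0.02 m/s); the robot touches nothing.
It fails at once if the tin is tipped (more than 0.5 rad) or falls below the platform and the stand (angle between tin's own z axis and vertical above 0.5 rad or height (world z) of tin below 0.025 m).
It fails at once if a bystander is moved by more than 30 mm (distance of any of glass_1, glass_2, glue_bottle, canister, sanding_block, try_square, tape, screwdriver from where it was at the start of the episode above 0.03 m).
It also fails if it takes over 61 s, if anything falls off the work surface, if the arm or the gripper's body presses on something with over 40 N, if the wrist force passes 120 N, or if a joint passes its speed limit or range.

ROBOT

A 7-joint arm with a two-finger parallel gripper is mounted at the origin on a cart in front of the work surface, level with it; the furniture and walls round the work are solid. World frame = base frame: x ahead of the robot, y to its left, z up, the work surface at z = 0. Lengths are in m, angles in rad, forces in N, time in s.
With the tool pointing down it reaches from about 0.35 to 0.9 m from the base axis. Payload 8.1 kg.
Tool frame: the origin (TCP) lies between the finger pads; the fingertips stand ahead of it and the grasp point (between the pads) is the TCP (arm.nose_length is the z of the fingertips in the tool frame, in m); z points along the fingers, y is the line along which they close (so a half turn about z gives the same grasp; the last joint's range is limited). The gripper opens to 92 mm and grips with 3 to 60 N. Pads are 19 mm wide; open, the fingers measure 130 mm over their backs; the gripper's body (75 mm by 190 mm) begins 47 mm behind the grasp point.
Start: joints at [1.151, 0.434, 0.025, 1.573, -0.012, 1.134, -0.075], TCP at [0.195, -0.594, 0.246] pointing down, gripper open.
Joint ranges: [-2.62, 2.62], [-0.44, 2.09], [-1.27, 1.32], [0.08, 2.57], [-1.32, 4.46], [0.12, 2], [-2.74, 2.74]. Speed limits (rad/s): [2.22, 2.22, 3.01, 3.01, 3.14, 3.14, 3.14].

INTERFACE

Orientations are given as a rotation vector (axis times angle).
In Python, from cell import sensors, optics, arm gives the robot as it stands.
- The arm moves only by the tool arm_command, never from a script. Its argument "deltas" is one flat list of numbers, 7 for each row, row after row: the turn, a rotation vector about the world's x, y, z as a fraction of full scale, then the shift along the world's x, y, z as a fraction of full scale, then the finger opening in mm, from 0 to 91.8. In form: [wx, wy, wz, dx, dy, dz, fingers, wx, wy, wz, dx, dy, dz, fingers, ...]. A call has 1 to 20 rows; each row is the pose to reach, as a shift and turn from the pose commanded when the call began; what a row does not reach only later rows make up. Full scale, the value 1, is 1 m for a shift and 90 degrees for a turn. A row lasts 1/10 s, in which the tool goes at most 50 mm and 8.59 degrees, less where a joint would pass 70% of its speed; a pose out of reach is approached as far as the arm can. A call with a number of a shift or a turn outside -1 to 1 is refused whole. A call with a gripper value outside its range is refused whole. The fingers move at their own pace and stop on an object; "force" is the grip in N (left out, the last holds). Time passes only in rows, so rows that repeat a pose let the fingers close. It gives the time, the measured TCP pose, the force, the opening and the grip force at its end, in the units of the state.
- sensors.observe(): the state, without advancing time (a new reading comes with each control period).
- optics.get_image(name): name is "scene" or "side" or "wrist"; returns the picture (400x640x3 uint8, blue, green, red); there is no depth.
- optics.calibration(name): a dict with "camera_matrix" (3x3 intrinsics, pixels), "rvec" (rotation vector, rad) and "tvec" (3), from world to camera coordinates, as OpenCV has them. Camera axes: x right, y down, z forward; pixel columns grow to the right and rows downward; lengths in m; the calibration is good to about 2 mm. A picture is of the moment at which its call begins: read the wrist's pose just before it. calibration takes no time and is no camera call; for the wrist camera it gives the pose at the moment of the call.
- arm.sign_off(): hands the job in; it is judged then, once.
The state is a dict: "clock": time; "joints": joint angles; "dq": joint speeds; "joint_efforts": joint torques, N m; "position": TCP position; "ee_rot": TCP orientation; "force": force on the tool from outside, world axes, zero at the start; "ft_torque": the same for the moment, N m; "width": opening from 0.0 (shut) to 1.0 (fully open); "gripper_force": force on a finger pad.
Only numpy, scipy, OpenCV 4.12 (cv2) and the standard library are available. Lean on these libraries where they do the work, as an engineer would, in place of code of your own. Each camera call takes 0.05 s, during which the arm holds its last target. There are 200 camera calls.

## Working session

There is one attempt and no reset: what is moved stays moved. The work goes in short steps, Python scripts to look and compute and a tool call to move; the robot and the scene stay as the last step left them, time stands still between calls to the robot, and variables do not carry over. Pictures are saved under pics/ and viewed, at most 10 in all, crops included, and the job is handed in when it is done.

Besides the shell and the picture viewer there is one more tool, called after ">>>" as name(argument=value, ...) on one line, values as JSON. arm_command: Moves the arm, as the interface text tells. Its arguments: {"type":"object","properties":{"deltas":{"type":"array","items":{"type":"number"}},"force":{"type":"number"}},"required":["deltas"]}

```bash
mkdir -p pics; ls; python3 - <<'E'
from cell import sensors, optics, arm
import cv2
for n in ("scene","side"):
    cv2.imwrite(f"pics/{n}0.png",optics.get_image(n))
    c=optics.calibration(n);print(n,c)
s=sensors.observe();print(s['clock'],s['position'],s['ee_rot'],s['force'],s['width'],arm.nose_length)
E
```

```text
pics
scene {'camera_matrix': array([[412.3844489 ,   0.        , 319.30392967],
       [  0.        , 412.3844489 , 193.31290618],
       [  0.        ,   0.        ,   1.        ]]), 'rvec': array([ 0.83448916, -2.1929094 ,  1.41078379]), 'tvec': array([0.45161209, 0.24086871, 1.53711686])}
side {'camera_matrix': array([[468.2841941 ,   0.        , 317.0860995 ],
       [  0.        , 468.2841941 , 204.71802252],
       [  0.        ,   0.        ,   1.        ]]), 'rvec': array([ 0.45756342, -2.62000448,  1.31727072]), 'tvec': array([0.53313516, 0.18998069, 1.48503926])}
0.1 [ 0.1945096  -0.5935071   0.24504655] [-3.10096068e+00 -4.95207027e-01  5.61259768e-04] [0.08521363 0.71568964 0.61467104] 1.0030473229401073 0.019
```

View pics/scene0.png

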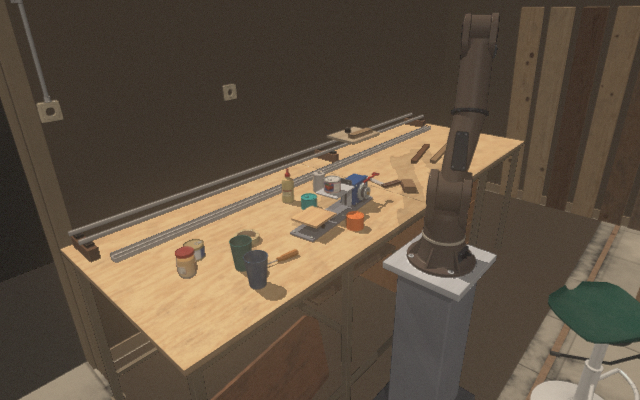

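View pics/side0.png

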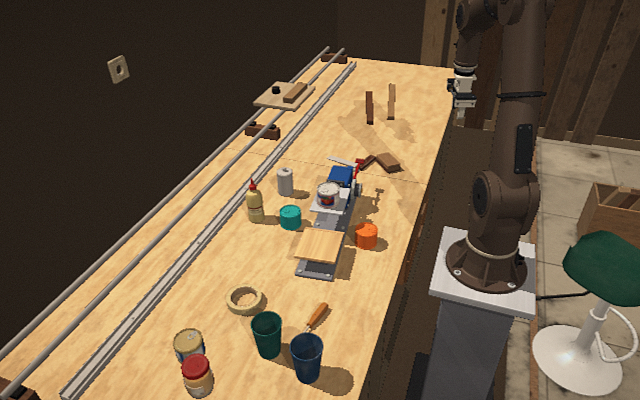

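The side view shows the lift at about (330,200), with the printed tin on its platform at (328,193). The lookalikes are turquoise at (290,217), orange at (366,237), and the jars at (188,345) and (197,375). The red pawl is near (357,172), with red also on the glue nozzle at (253,186). I choose the printed red and white tin on the platform, and I'll check it in a close crop.

```bash
python3 - <<'E'
import cv2,numpy as np
a=cv2.imread("pics/side0.png")[145:285,270:410]; b=cv2.imread("pics/scene0.png")[160:250,280:400]
a=cv2.resize(a,(560,560),interpolation=cv2.INTER_CUBIC); 
cv2.imwrite("pics/crop_a.png",a)
cv2.imwrite("pics/crop_b.png",cv2.resize(b,(720,540),interpolation=cv2.INTER_CUBIC))
E
```

```text
(no output)
```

View pics/crop_a.png

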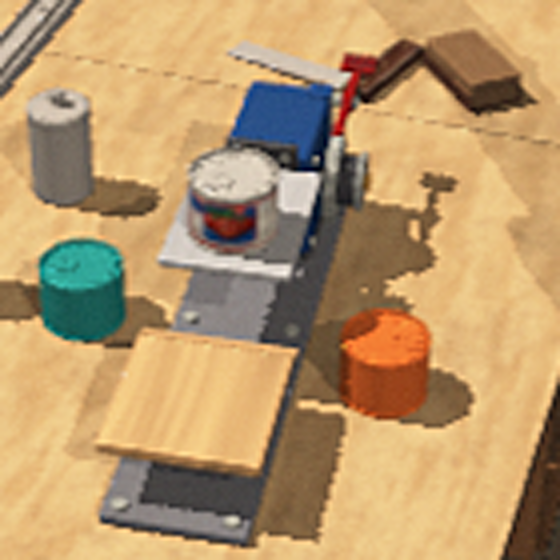

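View pics/crop_b.png

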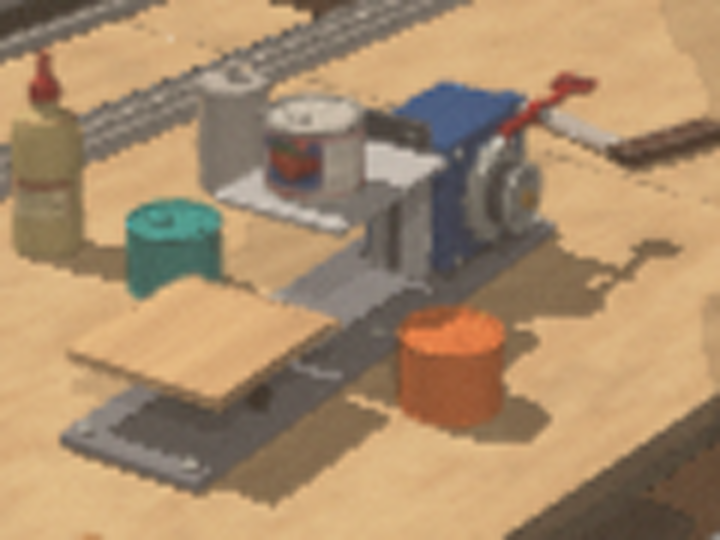

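The crops confirm the printed tin, grey-lidded with a red picture, on the aluminium platform at side (327,195) and scene (332,184). The red thumb pad is at side (360,161) and scene (376,174), and the stand top is at side (320,246) and scene (314,217). Next I'll triangulate the corners.

```bash
cat > h.py <<'E'
import numpy as np,cv2
from cell import optics
C={n:optics.calibration(n) for n in("scene","side")}
def P(c): return np.hstack([cv2.Rodrigues(c['rvec'])[0],np.reshape(c['tvec'],(3,1))])
def norm(c,uv): return cv2.undistortPoints(np.float64(uv).reshape(-1,1,2),c['camera_matrix'],None)[:,0].T
def tri(us,uc):
    X=cv2.triangulatePoints(P(C['side']),P(C['scene']),norm(C['side'],us),norm(C['scene'],uc)); return (X[:3]/X[3]).T
def plane(c,uv,z):
    R=cv2.Rodrigues(c['rvec'])[0];o=-R.T@np.ravel(c['tvec']);d=(R.T@np.vstack([norm(c,uv),np.ones(len(np.reshape(uv,(-1,2))))])).T
    return o+d*((z-o[2])/d[:,2])[:,None]
def proj(c,X): return cv2.projectPoints(np.float64(X).reshape(-1,1,3),c['rvec'],c['tvec'],c['camera_matrix'],None)[0][:,0]
E
cat > fit.py <<'E'
from h import *
names="stFR stNR stNL stFL plFL plNL plNR pad bFL bNL tintop canister gluenozzle orange_top turq_top".split()
a=np.float64([[147,332],[298,348],[260,463],[98,446],[162,260],[294,271],[323,172],[360,62],[102,520],[247,541],[233,166],[59,98],[np.nan]*2,[386,325],[82,256]])/4+[270,145]
b=np.float64([[197,278],[340,323],[218,400],[68,352],[217,192],[352,230],[445,160],[574,82],[62,440],[208,490],[315,110],[233,80],[np.nan]*2,[452,328],[173,217]])/6+[280,160]
a[12]=[253,184];b[12]=[287,172]
X=tri(a,b)
for n,x in zip(names,X): print(n,np.round(x*1000))
E
python3 fit.py
```

```text
stFR [573.  83.  62.]
stNR [449.  65.  62.]
stNL [433. 209.  65.]
stFL [556. 229.  65.]
plFL [563.  70. 129.]
plNL [461.  39. 120.]
plNR [476. -89. 129.]
pad [ 499. -285.  125.]
bFL [548. 247.   6.]
bNL [438. 220.  -4.]
tintop [526.   2. 183.]
canister [ 762. -170.   97.]
gluenozzle [791.  24. 151.]
orange_top [390.  11.  57.]
turq_top [665.   7.  60.]
```

Heights come out as expected: pad 125, platform about 125, stand about 63, tin top 183, and lift yaw about 0.125. I'm moving above the pad with fingers closed.

>>> arm_command(deltas=[0,0,-0.06,0.15,0.15,0,0,0,0,-0.12,0.305,0.309,-0.03,0,0,0,-0.12,0.305,0.309,-0.03,0,0,0,-0.12,0.305,0.309,-0.03,0,0,0,-0.12,0.305,0.309,-0.03,0,0,0,-0.12,0.305,0.309,-0.03,0,0,0,-0.12,0.305,0.309,-0.03,0,0,0,-0.12,0.305,0.309,-0.03,0,0,0,-0.12,0.305,0.309,-0.03,0,0,0,-0.12,0.305,0.309,-0.03,0,0,0,-0.12,0.305,0.309,-0.03,0,0,0,-0.12,0.305,0.309,-0.03,0])

```text
clock: 1.3
position: [0.4986, -0.2862, 0.2156]
ee_rot: [3.135, 0.199, -0.002]
force: [-0.3, -0.4, -0.8]
width: 0.018
gripper_force: 0.0
```

```bash
python3 - <<'E'
from cell import sensors
from h import *
import numpy as np
s=sensors.observe();print(s['clock'],s['position'],s['ee_rot'],s['force'],s['width'])
c=optics.calibration('wrist');im=optics.get_image('wrist')
im2=optics.get_image('side');cv2.imwrite('pics/side1.png',im2)
cv2.imwrite('pics/w1raw.png',im);np.save('w1.npy',c,allow_pickle=True)
print(proj(c,[[.499,-.285,.125],np.r_[s['position']]]))
hsv=cv2.cvtColor(im,cv2.COLOR_BGR2HSV)
m=((hsv[...,0]<8)|(hsv[...,0]>172))&(hsv[...,1]>150)&(hsv[...,2]>50)
n,l,st,ce=cv2.connectedComponentsWithStats(m.astype('uint8'))
for i in range(1,n):
    if st[i,4]>60: print(st[i],ce[i])
cv2.imwrite('pics/w1.png',im)
E
```

```text
1.3 [ 0.49863022 -0.28615184  0.21555499] [ 3.13480529e+00  1.98582481e-01 -1.58530317e-03] [-0.31193517 -0.41387771 -0.76927403] 0.017950195797388494
[[311.32713383 212.07052806]
 [312.57568849 279.28704567]]
[ 157  186  179   41 3001] [262.84671776 205.01099633]
```

View pics/w1.png

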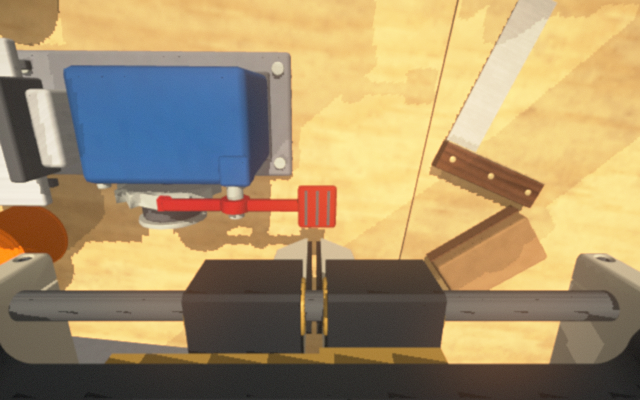

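The wrist view shows the pad at (317,206), close to the prediction of (311,212), and the lift's axes line up with the image. I'll measure the lift pose from this view and find the camera's position relative to the TCP.

```bash
python3 - <<'E'
from h import *
c=np.load('w1.npy',allow_pickle=True).item()
R=cv2.Rodrigues(c['rvec'])[0];print(c['camera_matrix'][0,0],-R.T@np.ravel(c['tvec']),R[2])
pad=plane(c,[[299,186],[336,186],[336,227],[299,227]],.125);print(pad.round(4),pad.mean(0))
print('hous',plane(c,[[66,66],[244,68],[84,185],[246,184]],.123).round(4))
print('base',plane(c,[[291,53],[291,177]],.010).round(4))
E
```

```text
338.71102414694354 [ 0.58146013 -0.27609396  0.35446266] [-0.29994874 -0.03871629 -0.95316935]
[[ 0.5172 -0.274   0.125 ]
 [ 0.5205 -0.2998  0.125 ]
 [ 0.4898 -0.3043  0.125 ]
 [ 0.4864 -0.2775  0.125 ]] [ 0.50345946 -0.28890302  0.125     ]
hous [[ 0.5769 -0.1178  0.123 ]
 [ 0.5899 -0.2304  0.123 ]
 [ 0.4984 -0.123   0.123 ]
 [ 0.5134 -0.2367  0.123 ]]
base [[ 0.6127 -0.251   0.01  ]
 [ 0.4937 -0.2636  0.01  ]]
```

>>> arm_command(deltas=[0,0,0,0.0,0.03,0.04,0,0,0,0,0.04,0.286,0.085,0,0,0,0,0.04,0.286,0.085,0,0,0,0,0.04,0.286,0.085,0,0,0,0,0.04,0.286,0.085,0,0,0,0,0.04,0.286,0.085,0,0,0,0,0.04,0.286,0.085,0,0,0,0,0.04,0.286,0.085,0,0,0,0,0.04,0.286,0.085,0,0,0,0,0.04,0.286,0.085,0])

```text
clock: 2.4
position: [0.5393, -0.0017, 0.3004]
ee_rot: [3.134, 0.195, -0.001]
force: [-0.2, -0.1, 0.1]
width: -0.001
gripper_force: 0.0
```

```bash
python3 - <<'E'
from h import *
c=optics.calibration('wrist');im=optics.get_image('wrist')
cv2.imwrite('pics/w2.png',im);np.save('w2.npy',c,allow_pickle=True)
E
```

>>> arm_command(deltas=[0,0,0,0,0.16,0,0,0,0,0,0,0.16,0,0,0,0,0,0,0.16,0,0,0,0,0,0,0.16,0,0,0,0,0,0,0.16,0,0,0,0,0,0,0.16,0,0])

```text
clock: 3.05
position: [0.5401, 0.1586, 0.3004]
ee_rot: [3.134, 0.197, -0.001]
force: [0.1, -0.8, 0.4]
width: 0.002
gripper_force: 0.0
```

```bash
python3 - <<'E'
from h import *
c=optics.calibration('wrist');im=optics.get_image('wrist')
cv2.imwrite('pics/w3.png',im);np.save('w3.npy',c,allow_pickle=True)
a=cv2.imread('pics/w2.png')
cv2.imwrite('pics/w23.png',np.vstack([a[:300],im[:300]]))
E
```

```text
(no output)
```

View pics/w23.png

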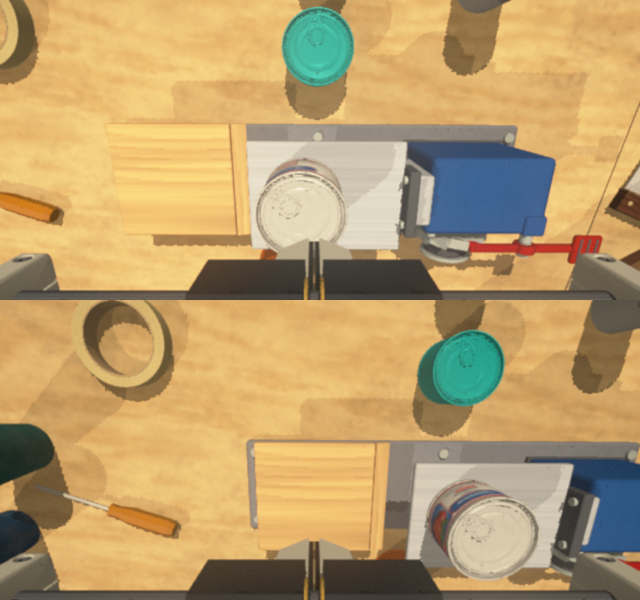

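```bash
python3 - <<'E'
from h import *
c2,c3=[np.load(f,allow_pickle=True).item() for f in('w2.npy','w3.npy')]
a=np.float64([[107,124],[229,124],[122,235],[239,236],[247,142],[407,142],[251,248],[398,248],[302,208]])
b=np.float64([[257,143],[375,143],[259,249],[375,251],[415,163],[574,164],[411,260],[555,267],[491,234]])
X=cv2.triangulatePoints(P(c2),P(c3),norm(c2,a),norm(c3,b));X=(X[:3]/X[3]).T
print(X.round(4))
# row profiles to sharpen edges
g2,g3=[cv2.cvtColor(cv2.imread(f'pics/w{i}.png'),cv2.COLOR_BGR2GRAY).astype(int) for i in(2,3)]
for g,r,x0,x1 in((g2,150,222,256),(g3,170,366,420),(g2,180,105,122),(g3,200,248,268)): print(r,x0,g[r-1:r+2,x0:x1].mean(0).round().astype(int))
E
```

```text
[[ 0.5622  0.2225  0.0702]
 [ 0.5776  0.0944  0.0657]
 [ 0.4368  0.2103  0.0742]
 [ 0.4533  0.074   0.0775]
 [ 0.57    0.0641  0.1211]
 [ 0.5887 -0.083   0.1261]
 [ 0.4719  0.0511  0.1351]
 [ 0.4868 -0.0924  0.1372]
 [ 0.5292  0.0062  0.1769]]
150 222 [199 199 199 199 200 199 199 189 167 143 178 196 201 205 208 208 205 203
 204 204 203 201 199 197 196 208 220 222 222 221 222 222 221 222]
170 366 [189 190 189 189 189 189 186 170 157 172 183 189 192 193 192 191 192 190
 188 187 186 174 147 134 134 134 133 132 131 132 132 132 131 131 131 132
 130 130 131 132 131 131 131 132 131 133 137 123 125 162 187 201 203 203]
180 105 [207 207 205 205 206 203 201 199 199 199 200 207 209 209 208 208 207]
200 248 [191 159 143 146 149 148 150 149 160 185 195 198 196 196 196 196 197 196
 195 195]
```

```bash
python3 - <<'E'
from h import *
from scipy.optimize import brentq
c2,c3=[np.load(f,allow_pickle=True).item() for f in('w2.npy','w3.npy')]
n=np.array([-np.sin(.125),np.cos(.125)]); o=np.array([.5405,-.158])
ly=lambda c,uv,z:(plane(c,[uv],z)[0,:2]-o)@n
for k,a,b in(('bevel',(231,150),(374,170)),('stL',(115.5,180),(256.7,200)),('plL',(246.8,150),(414.8,170)),('plR',(407,150),(573.5,170))):
    z=brentq(lambda z:ly(c2,a,z)-ly(c3,b,z),-.1,.25); print(k,z,ly(c2,a,z))
E
```

```text
bevel 0.06689977561728855 0.24549277299048822
stL 0.06629587310593871 0.3791861392481761
plL 0.1233903960246889 0.2169572919018436
plR 0.12659993540896883 0.0679161758594615
```

The stand top is at about 66.6 mm and the platform at about 125 mm, so the drop is about 58 mm. That makes 11 teeth the target, leaving the platform about 3.5 mm above the stand. Going to the pad now.

>>> arm_command(deltas=[0,0,0,-0.037,-0.4476,0,0,0,0,0,-0.037,-0.4476,0,0,0,0,0,-0.037,-0.4476,0,0,0,0,0,-0.037,-0.4476,0,0,0,0,0,-0.037,-0.4476,0,0,0,0,0,-0.037,-0.4476,0,0,0,0,0,-0.037,-0.4476,0,0,0,0,0,-0.037,-0.4476,-0.04,0,0,0,0,-0.037,-0.4476,-0.08,0,0,0,0,-0.037,-0.4476,-0.12,0,0,0,0,-0.037,-0.4476,-0.145,0,0,0,0,-0.037,-0.4476,-0.145,0,0,0,0,-0.037,-0.4476,-0.145,0])

```text
clock: 4.4
position: [0.5019, -0.2876, 0.1564]
ee_rot: [-3.135, -0.198, 0.002]
force: [0.6, 0.3, -0.1]
width: 0.004
gripper_force: 0.0
```

>>> arm_command(deltas=[0,0,0,0,0,-0.01,0,0,0,0,0,0,-0.018,0,0,0,0,0,0,-0.026,0,0,0,0,0,0,-0.026,0,0,0,0,0,0,-0.026,0,0,0,0,0,0,-0.026,0,0,0,0,0,0,-0.026,0,0,0,0,0,0,-0.026,0,0,0,0,0,0,-0.026,0,0,0,0,0,0,-0.026,0,0,0,0,0,0,-0.026,0,0,0,0,0,0,-0.026,0,0,0,0,0,0,-0.026,0,0,0,0,0,0,-0.026,0,0,0,0,0,0,-0.026,0])

```text
clock: 5.9
position: [0.5027, -0.2865, 0.1297]
ee_rot: [3.135, 0.201, -0.0]
force: [0.2, -0.1, 1.4]
width: 0.006
gripper_force: 0.6
```

```bash
cat > drop.py <<'E'
import sys
from h import *
from cell import sensors
# platform drop: vertical image shift of the platform/tin patch in the side and scene views since the start
def look(tag,pts={'side':(310,185,348,212),'scene':(318,172,345,195)}):
    print('t',sensors.observe()['clock'],sensors.observe()['position'].round(4))
    for n,f in(('side','pics/side0.png'),('scene','pics/scene0.png')):
        im=optics.get_image(n);cv2.imwrite(f'pics/{n}_{tag}.png',im)
        x0,y0,x1,y1=pts[n];t=cv2.imread(f)[y0:y1,x0:x1]
        r=cv2.matchTemplate(im[y0-5:y1+50,x0-12:x1+12],t,cv2.TM_CCOEFF_NORMED)
        _,s,_,(u,v)=cv2.minMaxLoc(r)
        a=r[v-1:v+2,u] if 0<v<r.shape[0]-1 else None
        sub=0 if a is None else (a[0]-a[2])/(2*(a[0]-2*a[1]+a[2]))
        dv=v+sub-5; X=np.array([.529,.004,.15]);p0=proj(C[n],X)[0];k=(proj(C[n],X-[0,0,.06])[0]-p0)
        print(n,'du',u-12,'dv',round(float(dv),2),'drop mm',round(float(dv/k[1]*60),1),'score',round(s,2))
look(sys.argv[1])
E
python3 drop.py a
```

```text
t 5.9 [ 0.5027 -0.2865  0.1297]
side du 0 dv 2.21 drop mm 9.2 score 0.97
scene du 0 dv 1.99 drop mm 9.6 score 0.94
```

The lift is sinking and the measurement agrees in both views. I'll hold for 2 s and check the rate.

>>> arm_command(deltas=[0,0,0,0,0,0,0,0,0,0,0,0,0,0,0,0,0,0,0,0,0,0,0,0,0,0,0,0,0,0,0,0,0,0,0,0,0,0,0,0,0,0,0,0,0,0,0,0,0,0,0,0,0,0,0,0,0,0,0,0,0,0,0,0,0,0,0,0,0,0,0,0,0,0,0,0,0,0,0,0,0,0,0,0,0,0,0,0,0,0,0,0,0,0,0,0,0,0,0,0,0,0,0,0,0,0,0,0,0,0,0,0,0,0,0,0,0,0,0,0,0,0,0,0,0,0,0,0,0,0,0,0,0,0,0,0,0,0,0,0])

```text
clock: 8.0
position: [0.5027, -0.2865, 0.1298]
ee_rot: [3.135, 0.201, 0.0]
force: [0.9, 0.5, 0.9]
width: 0.005
gripper_force: 0.6
```

```bash
python3 drop.py b
```

```text
t 8.0 [ 0.5027 -0.2865  0.1298]
side du 0 dv 6.11 drop mm 25.3 score 0.97
scene du 0 dv 5.22 drop mm 25.1 score 0.89
```

>>> arm_command(deltas=[0,0,0,0,0,0,0,0,0,0,0,0,0,0,0,0,0,0,0,0,0,0,0,0,0,0,0,0,0,0,0,0,0,0,0,0,0,0,0,0,0,0,0,0,0,0,0,0,0,0,0,0,0,0,0,0,0,0,0,0,0,0,0,0,0,0,0,0,0,0,0,0,0,0,0,0,0,0,0,0,0,0,0,0,0,0,0,0,0,0,0,0,0,0,0,0,0,0,0,0,0,0,0,0,0,0,0,0,0,0,0,0,0,0,0,0,0,0,0,0,0,0,0,0,0,0,0,0,0,0,0,0,0,0,0,0,0,0,0,0])

```text
clock: 10.1
position: [0.5027, -0.2865, 0.1297]
ee_rot: [3.135, 0.201, -0.0]
force: [0.9, 0.9, 1.4]
width: 0.004
gripper_force: 0.6
```

```bash
python3 drop.py c
```

```text
t 10.1 [ 0.5027 -0.2865  0.1297]
side du 0 dv 10.0 drop mm 41.4 score 0.97
scene du 0 dv 8.54 drop mm 41.1 score 0.8
```

>>> arm_command(deltas=[0,0,0,0,0,0,0,0,0,0,0,0,0,0,0,0,0,0,0,0,0,0,0,0,0,0,0,0,0,0,0,0,0,0,0,0,0,0,0,0,0,0,0,0,0,0,0,0,0,0,0,0,0,0,0,0,0,0,0,0,0,0,0,0,0,0,0,0,0,0,0,0,0,0,0,0,0,0,0,0,0,0.04,0,0,0,0,0,0,0.04,0,0,0,0,0,0,0.06,0,0,0,0,0,0,0.06,0,0,0,0,0,0,0.06,0,0,0,0,0,0,0.06,0,0,0,0,0,0,0.06,0,0,0,0,0,0,0.06,0])

```text
schema error: expected a multiple of 7 numbers
```

```bash
python3 drop.py d;python3 drop.py e
```

```text
t 10.2 [ 0.5027 -0.2865  0.1298]
side du 0 dv 10.09 drop mm 41.7 score 0.97
scene du 0 dv 8.71 drop mm 41.8 score 0.81
t 10.3 [ 0.5027 -0.2865  0.1297]
side du 0 dv 10.25 drop mm 42.4 score 0.96
scene du 0 dv 8.82 drop mm 42.4 score 0.82
```

>>> arm_command(deltas=[0,0,0,0,0,0,0,0,0,0,0,0,0,0,0,0,0,0,0,0,0,0,0,0,0,0,0,0,0,0,0,0,0,0,0,0,0,0,0,0,0,0,0,0,0,0,0,0,0,0,0,0,0,0,0,0,0,0,0,0,0,0,0,0,0,0,0,0,0.04,0,0,0,0,0,0,0.06,0,0,0,0,0,0,0.06,0,0,0,0,0,0,0.06,0,0,0,0,0,0,0.06,0,0,0,0,0,0,0.06,0,0,0,0,0,0,0.06,0,0,0,0,0,0,0.06,0,0,0,0,0,0,0.06,0])

```text
clock: 12.2
position: [0.5026, -0.2865, 0.1895]
ee_rot: [-3.135, -0.201, 0.001]
force: [-1.0, 0.0, 0.6]
width: 0.003
gripper_force: 0.0
```

```bash
python3 drop.py d;python3 drop.py e
```

```text
t 12.2 [ 0.5026 -0.2865  0.1895]
side du 0 dv 13.17 drop mm 54.5 score 0.96
scene du 0 dv 11.35 drop mm 54.5 score 0.75
t 12.3 [ 0.5027 -0.2865  0.1897]
side du 0 dv 13.17 drop mm 54.5 score 0.96
scene du 0 dv 11.34 drop mm 54.5 score 0.75
```

Locked at about 55 mm drop, which is 11 teeth. I'll verify the level from the earlier two wrist viewpoints.

>>> arm_command(deltas=[0,0,0,0,0.02,0.05,0,0,0,0,0.037,0.2865,0.11,0,0,0,0,0.037,0.2865,0.11,0,0,0,0,0.037,0.2865,0.11,0,0,0,0,0.037,0.2865,0.11,0,0,0,0,0.037,0.2865,0.11,0,0,0,0,0.037,0.2865,0.11,0,0,0,0,0.037,0.2865,0.11,0,0,0,0,0.037,0.2865,0.11,0,0,0,0,0.037,0.2865,0.11,0])

```text
clock: 13.4
position: [0.5394, -0.0015, 0.2994]
ee_rot: [3.135, 0.198, -0.001]
force: [0.0, -0.5, 0.0]
width: 0.003
gripper_force: 0.0
```

```bash
python3 - <<'E'
from h import *
c=optics.calibration('wrist');im=optics.get_image('wrist')
cv2.imwrite('pics/w4.png',im);np.save('w4.npy',c,allow_pickle=True)
E
```

>>> arm_command(deltas=[0,0,0,0,0.16,0,0,0,0,0,0,0.16,0,0,0,0,0,0,0.16,0,0,0,0,0,0,0.16,0,0,0,0,0,0,0.16,0,0,0,0,0,0,0.16,0,0])

```text
clock: 14.05
position: [0.5401, 0.1576, 0.2994]
ee_rot: [3.134, 0.197, -0.001]
force: [-0.7, -0.7, 0.4]
width: 0.008
gripper_force: 0.0
```

```bash
python3 - <<'E'
from h import *
c=optics.calibration('wrist');im=optics.get_image('wrist')
cv2.imwrite('pics/w5.png',im);np.save('w5.npy',c,allow_pickle=True)
a=cv2.imread('pics/w4.png')
cv2.imwrite('pics/w45.png',np.vstack([a[:300],im[:300]]))
E
```

```text
(no output)
```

View pics/w45.png

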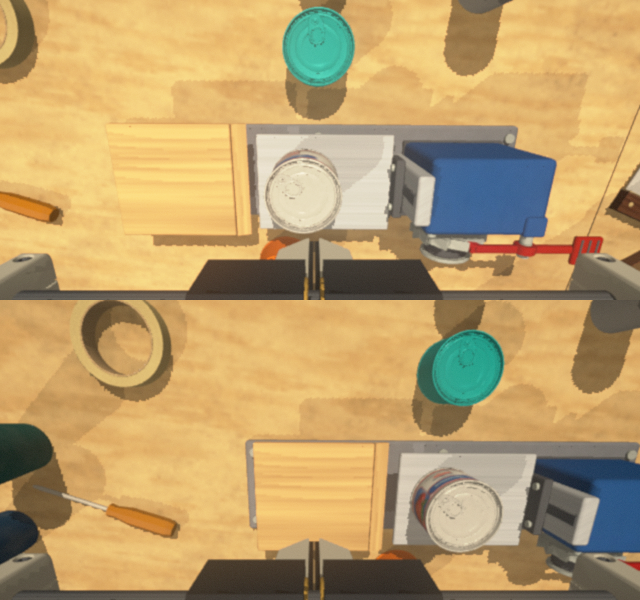

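The tin stands upright on the lowered platform, at top view (303,190) and bottom view (464,511). I'll measure the platform against the stand and locate the tin.

```bash
python3 - <<'E'
from h import *
from scipy.optimize import brentq
c2,c3=[np.load(f,allow_pickle=True).item() for f in('w4.npy','w5.npy')]
G=[cv2.cvtColor(cv2.imread(f'pics/w{i}.png'),cv2.COLOR_BGR2GRAY).astype(float) for i in(4,5)]
def edge(g,r,x0,x1):
    d=np.abs(np.gradient(g[r-2:r+3,x0:x1].mean(0)))**2; return (np.arange(x0,x1)*d).sum()/d.sum()
n=np.array([-np.sin(.125),np.cos(.125)]); o=np.array([.5405,-.158])
ly=lambda c,uv,z:(plane(c,[uv],z)[0,:2]-o)@n
for k,r2,x2,r3,x3 in(('bevel',150,(226,236),170,(369,379)),('stR',150,(243,252),170,(382,392)),('plL',145,(252,264),163,(392,404)),('plR',145,(386,397),163,(526,540))):
    a=(edge(G[0],r2,*x2),r2);b=(edge(G[1],r3,*x3),r3)
    z=brentq(lambda z:ly(c2,a,z)-ly(c3,b,z),-.1,.25); print(k,a[0],b[0],z,ly(c2,a,z))
# tin lid: circle by Hough
for c,g,(x,y) in((c2,G[0],(303,191)),(c3,G[1],(464,211))):
    q=cv2.HoughCircles(cv2.medianBlur(g.astype('uint8'),3)[y-55:y+55,x-55:x+55],cv2.HOUGH_GRADIENT,1,50,param1=100,param2=15,minRadius=32,maxRadius=43)[0][0]
    u=(q[0]+x-55,q[1]+y-55);X=plane(c,[u],.070+.058)[0];print(q,u,X,'lift',(X[:2]-o)@[np.cos(.125),np.sin(.125)],ly(c,u,.128))
E
```

```text
bevel 230.99106337624005 373.18332120100126 0.06680516782691734 0.24558242556123414
stR 246.9225301727677 386.76330129792933 0.061323525550630115 0.22913403256787665
plL 254.9292538991147 399.7960299846 0.07286514805791072 0.2179214365113546
plR 393.0056376842645 534.7222956186346 0.07103352655514034 0.06865321676974014
[54.5 56.5 34.7] (np.float32(302.5), np.float32(192.5)) [0.52950927 0.00726783 0.128     ] lift 0.009699747913554156 0.1653486242419315
[50.5 57.5 39.1] (np.float32(459.5), np.float32(213.5)) [0.52793536 0.01191741 0.128     ] lift 0.008717803754255283 0.1701581500476145
```

The platform is about 4–5 mm above the stand, inside the window. The tin is at about (0.529, 0.007). I'm turning the gripper a quarter turn so it grips across the lift, and moving above the tin.

>>> arm_command(deltas=[0,0,0.09,-0.011,-0.151,0,91,0,0,0.18,-0.011,-0.151,0,91,0,0,0.27,-0.011,-0.151,0,91,0,0,0.36,-0.011,-0.151,0,91,0,0,0.45,-0.011,-0.151,0,91,0,0,0.54,-0.011,-0.151,0,91,0,0,0.63,-0.011,-0.151,0,91,0,0,0.72,-0.011,-0.151,-0.03,91,0,0,0.81,-0.011,-0.151,-0.06,91,0,0,0.9,-0.011,-0.151,-0.08,91,0,0,1,-0.011,-0.151,-0.08,91,0,0,1,-0.011,-0.151,-0.08,91,0,0,1,-0.011,-0.151,-0.08,91,0,0,1,-0.011,-0.151,-0.08,91,0,0,1,-0.011,-0.151,-0.08,91,0,0,1,-0.011,-0.151,-0.08,91])

```text
clock: 15.7
position: [0.5288, 0.009, 0.2201]
ee_rot: [2.076, 2.357, 0.001]
force: [-0.4, -0.1, 0.3]
width: 0.994
gripper_force: 0.0
```

```bash
python3 - <<'E'
from h import *
from cell import sensors
s=sensors.observe();print(s['clock'],s['position'],s['ee_rot'],s['joints'])
c=optics.calibration('wrist');im=optics.get_image('wrist')
R=cv2.Rodrigues(s['ee_rot'])[0];p=s['position']
for q in ([.529,.007,.13],p,p+R@[0,.046,.019],p+R@[0,-.046,.019]):
    u=proj(c,q)[0];print(u);cv2.circle(im,tuple(int(v) for v in u),3,(255,0,255),-1)
t=np.linspace(0,2*np.pi,60)
for u in proj(c,np.c_[.529+.0375*np.cos(t),.007+.0375*np.sin(t),0*t+.13]): cv2.circle(im,tuple(int(v) for v in u),1,(0,255,0),-1)
cv2.imwrite('pics/w6.png',im)
E
```

```text
15.7 [0.52884601 0.0089581  0.22010269] [2.07555717e+00 2.35742729e+00 5.75309109e-04] [ 0.24066968  0.34726826 -0.46513703  1.81194606  0.18011365  1.02335743
 -0.16763856]
[311.68780386 212.97854961]
[310.92551354 275.52328003]
[400.15060596 256.40589712]
[222.2881332  256.57074504]
```

View pics/w6.png

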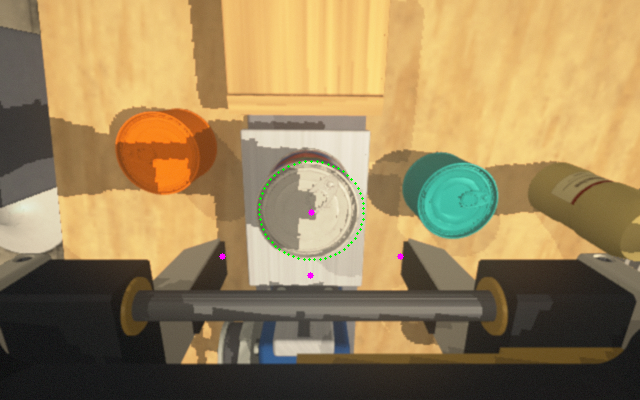

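The projected circle matches the tin, with the fingers straddling it at (222,256) and (400,256). I'll descend and grip.

>>> arm_command(deltas=[0,0,0,-0.001,0,-0.04,91,0,0,0,-0.001,0,-0.08,91,0,0,0,-0.001,0,-0.112,91,0,0,0,-0.001,0,-0.112,91,0,0,0,-0.001,0,-0.112,91,0,0,0,-0.001,0,-0.112,70,0,0,0,-0.001,0,-0.112,70,0,0,0,-0.001,0,-0.112,70,0,0,0,-0.001,0,-0.112,70,0,0,0,-0.001,0,-0.112,70,0,0,0,-0.001,0,-0.112,70,0,0,0,-0.001,0,-0.112,70,0,0,0,-0.001,0,-0.112,70,0,0,0,-0.001,0,-0.112,70], force=12)

```text
clock: 17.15
position: [0.5281, 0.009, 0.1091]
ee_rot: [2.074, 2.358, 0.001]
force: [-3.9, -1.1, 7.8]
width: 0.817
gripper_force: 12.0
```

Gripped at 75 mm. I'll ease the tin up 2 mm and slide it over to the stand.

>>> arm_command(deltas=[0,0,0,0,0,0.002,70,0,0,0,0,0,0.003,70,0,0,0,-0.002,0.01,0.003,70,0,0,0,-0.005,0.025,0.003,70,0,0,0,-0.008,0.045,0.003,70,0,0,0,-0.012,0.065,0.003,70,0,0,0,-0.015,0.085,0.003,70,0,0,0,-0.018,0.105,0.003,70,0,0,0,-0.021,0.12,0.003,70,0,0,0,-0.023,0.13,0.003,70,0,0,0,-0.024,0.135,0.003,70,0,0,0,-0.024,0.135,0.003,70,0,0,0,-0.024,0.135,0.003,70])

```text
clock: 18.45
position: [0.5038, 0.1432, 0.1107]
ee_rot: [2.075, 2.358, -0.001]
force: [0.2, -0.6, -1.8]
width: 0.819
gripper_force: 12.0
```

>>> arm_command(deltas=[0,0,0,0,0,-0.002,70,0,0,0,0,0,-0.004,70,0,0,0,0,0,-0.005,70,0,0,0,0,0,-0.005,70,0,0,0,0,0,-0.005,70])

```text
clock: 18.95
position: [0.5038, 0.1433, 0.1062]
ee_rot: [2.075, 2.358, -0.001]
force: [-2.7, -2.8, 7.2]
width: 0.817
gripper_force: 12.0
```

Contact is felt on the stand (7 N), about 3 mm lower than the platform. I'll release and retreat.

>>> arm_command(deltas=[0,0,0,0,0,0.001,82,0,0,0,0,0,0.001,91,0,0,0,0,0,0.001,91,0,0,0,0,0,0.001,91,0,0,0,0,0,0.001,91,0,0,0,0,0,0.02,91,0,0,0,0,0,0.05,91,0,0,0,0,0,0.1,91,0,0,0,0,0,0.15,91,0,0,0,0,0,0.15,91,0,0,0,0,0,0.15,91,0,0,0,0,0,0.15,91])

```text
clock: 20.15
position: [0.503, 0.1435, 0.2547]
ee_rot: [-2.074, -2.359, 0.003]
force: [0.0, 0.3, -0.2]
width: 0.986
gripper_force: 0.0
```

```bash
python3 - <<'E'
from h import *
from cell import sensors
s=sensors.observe();print(s['clock'],s['position'],s['force'],s['width'])
c=optics.calibration('wrist');im=optics.get_image('wrist')
t=np.linspace(0,2*np.pi,60)
for u in proj(c,np.c_[.5035+.0375*np.cos(t),.1435+.0375*np.sin(t),0*t+.125]): cv2.circle(im,tuple(int(v) for v in u),1,(0,255,0),-1)
sd=optics.get_image('side')[145:285,270:410]
cv2.imwrite('pics/end.png',np.hstack([cv2.resize(im,(480,300)),cv2.resize(sd,(300,300),interpolation=cv2.INTER_CUBIC)]))
E
```

```text
20.15 [0.50304432 0.14351477 0.2546766 ] [ 0.01947126  0.27672244 -0.22159614] 0.9863793875262733
```

View pics/end.png

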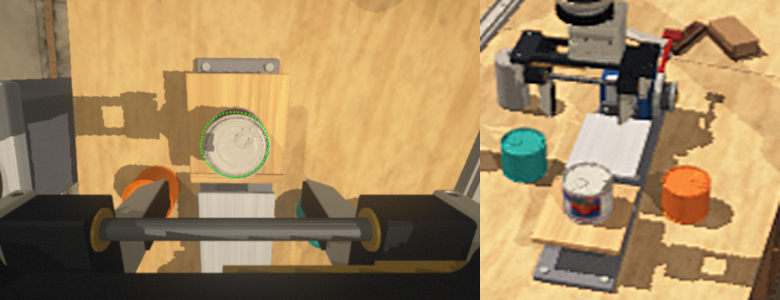

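```bash
python3 - <<'E'
from h import *
c=optics.calibration('wrist')
n=np.array([-np.sin(.125),np.cos(.125)]); e=np.array([n[1],-n[0]])
k=4/3
L=lambda p:(p[:,:2]@e, p[:,:2]@n)
s=L(plane(c,np.float64([[188,73],[289,74],[191,182],[281,184]])*k,.0667)); t=L(plane(c,np.float64([[235,144]])*k,.125))
print(s,t)
E
```

```text
(array([0.45925413, 0.58371659, 0.45554168, 0.58229395]), array([0.15572003, 0.15482855, 0.00874507, 0.00611038])) (array([0.51752894]), array([0.08192409]))
```

The tin is within 3 mm of the stand's middle, and the platform hasn't moved. Handing in.

```bash
python3 -c "
from cell import arm
print(arm.sign_off())"
```

```text
the job is handed in; nothing more can be done
None
```

I handed the job in at about 20 s: the lift is locked 11 teeth down, about 3–5 mm above the stand, and the tin is upright on the stand within 3 mm of its middle; the last pictures showed nothing else disturbed, but sign-off gave no verdict.

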